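# Press the sample sled under the reader's leaf spring

## Robot

A 7-joint arm with a two-finger parallel gripper is mounted at the origin on the work surface. World frame = base frame: x ahead of the robot, y to its left, z up, the work surface at z = 0. Lengths are in m, angles in degrees, forces in N, time in s.
With the tool pointing down it reaches from about 0.425 to 1.025 m from the base axis. Payload 9.4 kg.
Tool frame: the origin (TCP) lies midway between the tips of the shut fingers; the grasp point (between the pads) lies 19 mm behind it; y points along the fingers, z is the direction in which the jaws open and shut, and the axes are right-handed (so a half turn about y gives the same grasp; the last joint's range is limited). The gripper opens to 85 mm and grips with 20 to 120 N. Pads are 22 mm wide; open, the fingers measure 114 mm over their backs; the gripper's body (76 mm by 85 mm) begins 54 mm behind the grasp point. The pads swing forward as they close: fully open they stand 13 mm farther back than shut.
Start: joints at [-73.894, 34.337, -0.143, 91.639, 0.103, 54.024, -4.572], TCP at [0.254, 0.679, 0.231] pointing down, gripper open.
Joint ranges: [-147.43, 147.43], [-19.82, 112.94], [-74.19, 73.91], [6.32, 146.72], [-59.91, 239.91], [6.04, 106.73], [-150.56, 150.56]. Speed limits (degrees/s): [127.2, 127.2, 172.46, 172.46, 180, 180, 180].

## Interface

Orientations are given as [roll, pitch, yaw] about the fixed x, y, z axes, in that order (R = Rz(yaw) Ry(pitch) Rx(roll)).
In Python, from bench import env, eyes gives the robot as it stands. The module is installed in compiled form; this text tells all that it offers.
- The arm moves only by the tool jog_arm, never from a script. Its argument "series" is a list of rows, each a list of 6 numbers: the shift along the tool's x, y, z as a fraction of full scale, then the turn, a rotation vector about the tool's x, y, z as a fraction of full scale. In form: [[tx, ty, tz, rx, ry, rz], ...]. A call has 1 to 20 rows; each row shifts and turns the commanded pose from where the row before left it, along the tool's axes as they then stand; what a row does not reach is not made up. Full scale, the value 1, is 20 mm for a shift and pi/2 rad for a turn. A row lasts 1/12 s, in which the tool goes at most 41.7 mm and 7.16 degrees, less where a joint would pass 70% of its speed; a pose out of reach is approached as far as the arm can. A call with a number of a shift or a turn outside -1 to 1 is refused whole. A call with a gripper value outside its range is refused whole. "fingers" is the closure, from 0 (fully open) to 1 (shut), set as the call begins (left out, the last holds). The fingers move at their own pace and stop on an object; "grip_force" is the grip in N (left out, the last holds). Time passes only in rows, so rows that do not move let the fingers close. It gives the time, the measured TCP pose, the force and the opening at its end, in the units of the state.
- env.get_obs(): the state, without advancing time (a new reading comes with each control period).
- eyes.grab_frame(name): name is "side" or "top" or "wrist"; returns the picture (480x640x3 uint8, red, green, blue); there is no depth.
- eyes.camera_model(name): a dict with "camera_matrix" (3x3 intrinsics, pixels), "origin" and "attitude" of the camera in the world. Camera axes: x right, y down, z forward; pixel columns grow to the right and rows downward; lengths in m; the calibration is good to about 2 mm. A picture is of the moment at which its call begins: read the wrist's pose just before it. camera_model takes no time and is no camera call; for the wrist camera it gives the pose at the moment of the call.
- env.job_done(): hands the job in, once; it reports no verdict.
The state is a dict: "t": time; "joint_positions": joint angles; "joint_velocities": joint speeds; "tau": joint torques, N m; "eef_pos": TCP position; "tool_rot": TCP orientation; "wrist_force": force on the tool from outside, world axes, zero at the start; "ft_torque": the same for the moment, N m; "width": finger opening in m.
Only numpy, scipy, OpenCV 4.12 (cv2) and the standard library are available. Lean on these libraries where they do the work, as an engineer would, in place of code of your own. Each camera call takes 0.05 s, during which the arm holds its last target. There are 200 camera calls.

## Task

On the bench stands a small optical reader with an aluminium sample sled lying on its sprung black bed. With the fingertips, press the sled and its bed firmly down and, still pressing, slide the sled forward so that it passes under the clamp bar and the leaf spring, until its nose is fully home against the reader head; then let go and move clear. Only press and push the sled, never lift or tip it, do not touch the leaf spring, and leave the glassware and other things standing as they are.

Things in the scene. Friction and masses are not known exactly. Their poses are not given: they have to be found in the camera images.
- station: Reader's loading station, fixed: dark base plate 330 x 104 mm, 12 mm thick; origin at the centre of its underside, +x the way the sled is pushed, z up. Two dark steel rails (58 mm apart inside, tops 37 mm above the bench, x = -147 to +93 mm) guide the sled over the bed; a rear lip as tall closes them at x = -153 to -147 mm. Grey reader head (top 58 mm above the bench) from x = +93 mm on.
- station_mouth (a point): Middle of the lower front edge of the steel clamp bar, under which the sled has to pass; at station x = +30 mm. The bar crosses the track on posts over the rails, 12 mm long in x, underside 43 mm and top 54 mm above the bench. The leaf spring is fixed to its rear. Axes as the station's.
- station_stop (a point): Point on the face of the reader head, the end stop, on the track's centre line, 30 mm above the bench, at station x = +93 mm; axes as the station's. Fully home, the sled's origin is at station x = +28 mm and its rib stands 12 mm short of the clamp bar.
- sled: Loose flat aluminium block 130 (x) x 56 (y) x 18 mm, about 0.3 kg; origin at the centre of its underside, +x to its nose, z up. On top a cross rib (x = -20 to -10 mm, 44 mm wide, 8 mm high). At the start it lies on the raised bed, pointing along the station's +x, top 48 mm above the bench, nose 12 to 37 mm short of the clamp bar and 5 mm too high to go under it.
- sled_thumb (a point): Middle of the sled's thumb area, on its top face 18 mm above its underside: flat with fine dark lines, the place to press, with the rib to push against; from the sled's tail (x = -65 mm) to the rear face of the rib (x = -20 mm), which is 22 mm ahead of this point; axes as the sled's.
- sled_nose (a point): Middle of the lower edge of the sled's nose face; axes as the sled's.
- bed (a joint): How far the black bed (232 x 56 mm plate between the rails, under the sled all the way) is pressed down, m: 0 up (top 30 mm above the bench), 0.008 on its hard stop (sled's top then 40 mm). It stays level. Springs push up with 8 N, fully down 13 N. The sled clears the clamp bar from 5 mm down; let go under the bar, the bed lifts it against the bar.
- leaf_spring (a joint): Angle of the steel leaf spring, rad: 0 at rest, growing as it is raised, 0.2 to 0.3 with the sled home. 42 mm wide, 48 mm long, it slopes down from the rear of the clamp bar towards the reader head; its lowest point at rest is 33 mm above the bench. It bears on the sled with about 3 to 6 N.
- flask: conical glass flask, 76 mm wide, 112 mm tall; not to be disturbed; origin at the centre of its underside
- wash_bottle: white plastic wash bottle, 60 mm wide, 150 mm tall; not to be disturbed; origin at the centre of its underside
- amber_bottle: amber glass bottle, 68 mm wide, 160 mm tall; not to be disturbed; origin at the centre of its underside
- beaker: clear beaker, 66 mm wide, 75 mm tall; not to be disturbed; origin at the centre of its underside
- vial: small glass vial with a white cap, 24 mm wide, 45 mm tall, close beside the station; not to be disturbed; origin at the centre of its underside
- blank: small upright square glass cell, 12.5 mm wide, 45 mm tall, close beside the station; not to be disturbed; origin at the centre of its underside
- spatula: steel spatula lying on the bench, 160 mm long, close beside the station; not to be disturbed; origin at the middle of its length, on the bench
Things that resemble listed ones, but are neither listed nor needed, are in the scene too. Leave any blue or pink look-alike of the sled alone.

How it is judged:
By the outcome, as a careful person would: the job done as asked, in the order asked, and still so for the second after the job is handed in, with the robot touching nothing.
It also fails if it takes over 32 s, if anything falls off the work surface, if the arm or the gripper's body presses on something with over 40 N, if the wrist force passes 120 N, or if a joint passes its speed limit or range.

## Working session

There is one attempt and no reset: what is moved stays moved. The work goes in short steps, Python scripts to look and compute and a tool call to move; the robot and the scene stay as the last step left them, time stands still between calls to the robot, and variables do not carry over. Pictures are saved under pics/ and viewed, about 8 in all and at most 12, crops included, and the job is handed in when it is done.

Besides the shell and the picture viewer there is one more tool, called after "Emit:" as name(argument=value, ...), one argument or row to a line, values as JSON. jog_arm: Moves the arm, as the interface text tells. Its arguments: {"type":"object","properties":{"series":{"type":"array"},"fingers":{"type":"number"},"grip_force":{"type":"number"}},"required":["series"]}

```bash
mkdir -p pics
python3 - <<'E'
from bench import env, eyes
import cv2,numpy as np
for n in ("top","side"):
    f=eyes.grab_frame(n); cv2.imwrite(f"pics/{n}0.png",f[:,:,::-1])
    m=eyes.camera_model(n); print(n,m)
o=env.get_obs(); print({k:np.round(v,4) for k,v in o.items()})
E
```

```text
top {'camera_matrix': array([[479.97776136,   0.        , 310.43324566],
       [  0.        , 479.97776136, 237.09965894],
       [  0.        ,   0.        ,   1.        ]]), 'origin': array([ 0.44670358, -0.01158594,  1.22604042]), 'attitude': array([-176.78430107,   -0.87631745,  -90.34599646])}
side {'camera_matrix': array([[592.65310308,   0.        , 319.49261813],
       [  0.        , 592.65310308, 239.12064726],
       [  0.        ,   0.        ,   1.        ]]), 'origin': array([ 0.29735783, -1.04758193,  1.04824883]), 'attitude': array([-1.33339386e+02,  9.42178698e-02, -1.16826954e+01])}
{'t': np.float64(0.1), 'joint_positions': array([-73.8932,  34.3801,  -0.1436,  91.6765,   0.1039,  54.0245,
        -4.5733]), 'joint_velocities': array([-0.016 , -0.1093,  0.0445, -0.074 , -0.1118,  0.1055, -0.0554]), 'tau': array([ 6.50000e-03, -7.77989e+01,  1.57070e+00, -2.58628e+01,
        1.27000e-02,  5.50000e-03,  0.00000e+00]), 'eef_pos': array([0.2538, 0.6787, 0.2305]), 'tool_rot': array([-9.00804e+01, -9.40000e-03, -2.05004e+01]), 'wrist_force': array([0.6583, 0.5336, 0.3813]), 'ft_torque': array([-0.0172, -0.0786, -0.0416]), 'width': np.float64(0.0854)}
```

View pics/top0.png

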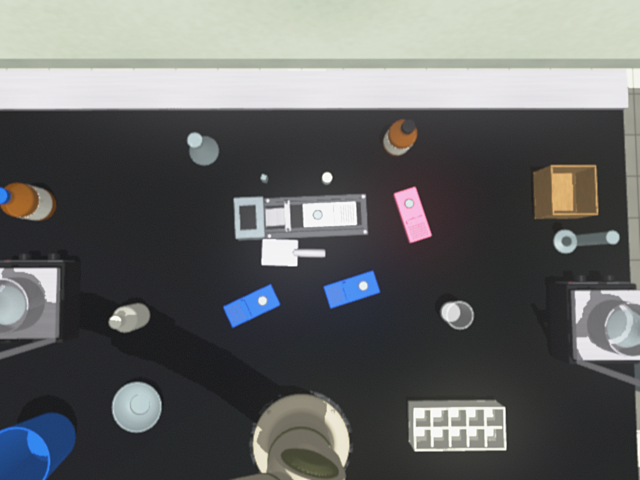

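View pics/side0.png

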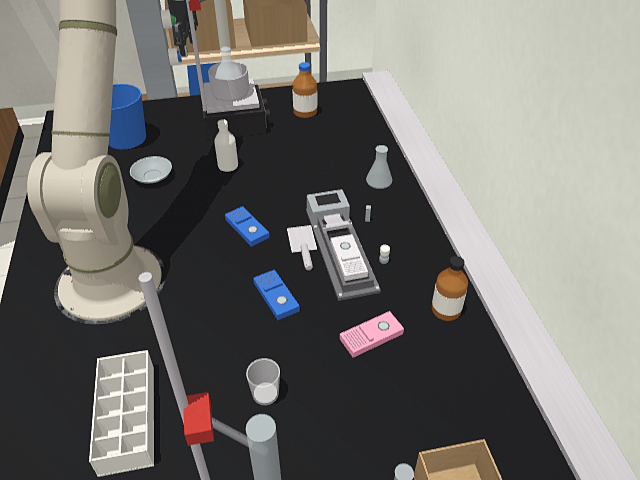

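Both views show the silver sled on the station, top pixel (330,214) and side pixel (350,258). The reader head is at top (249,217), so the push is towards world +y. The look-alikes are blue at (252,305) and (352,289), and pink at (412,214). I choose the silver one in the station and check it in a close crop.

```bash
cat > h.py <<'E'
import numpy as np, cv2
from bench import env, eyes
from scipy.spatial.transform import Rotation as R
def ray(n,uv,z,m=None):
    m=m or eyes.camera_model(n)
    uv=np.atleast_2d(uv).astype(float)
    d=np.c_[uv,np.ones(len(uv))]@np.linalg.inv(m["camera_matrix"]).T
    d=d@R.from_euler("xyz",m["attitude"],degrees=True).as_matrix().T
    return m["origin"]+d*((z-m["origin"][2])/d[:,2])[:,None]
def proj(n,P,m=None):
    m=m or eyes.camera_model(n)
    q=(np.atleast_2d(P)-m["origin"])@R.from_euler("xyz",m["attitude"],degrees=True).as_matrix()@m["camera_matrix"].T
    return q[:,:2]/q[:,2:]
E
python3 - <<'E'
from h import *
f=cv2.imread("pics/top0.png")
c=cv2.resize(f[165:275,225:385],None,fx=5,fy=5,interpolation=cv2.INTER_CUBIC)
cv2.imwrite("pics/c1.png",np.clip(c.astype(float)*1.3,0,255).astype(np.uint8))
print(ray("top",[[235,240],[367,234],[367,195],[235,198],[327,177],[264,178],[309,253],[281,252]],0.012).round(4))
E
```

```text
[[ 0.5085  0.1601  0.012 ]
 [ 0.5219 -0.1743  0.012 ]
 [ 0.6216 -0.1755  0.012 ]
 [ 0.6152  0.1604  0.012 ]
 [ 0.6683 -0.0738  0.012 ]
 [ 0.6662  0.0868  0.012 ]
 [ 0.4746 -0.0267  0.012 ]
 [ 0.4775  0.044   0.012 ]]
```

View pics/c1.png

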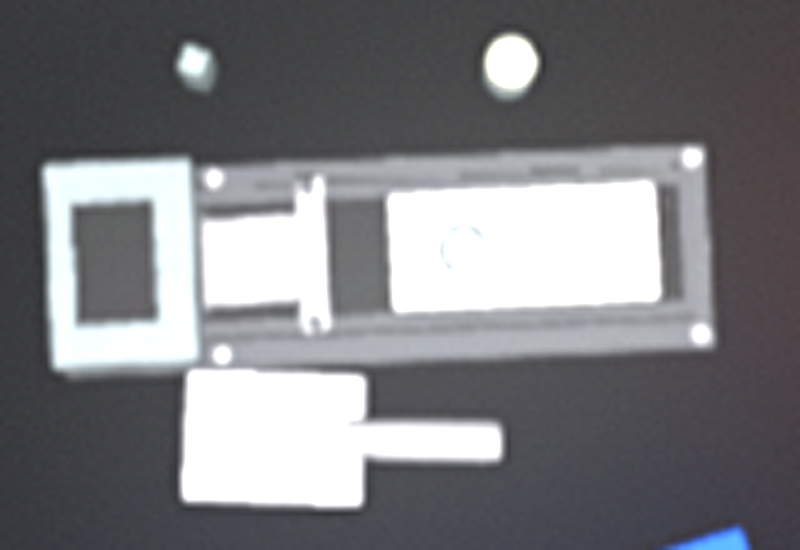

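The crop shows the silver sled alone in the rails, with corners at about crop (387,193), (658,181), (661,302), (391,313). The clamp bar is at crop x≈313 and the reader head is at left. The vial is at (510,63), the blank at (197,65) and the spatula below.

Run:
```python
from h import *
f=cv2.imread("pics/top0.png")
g=cv2.cvtColor(f,6)
toP=lambda a:(np.array(a)+.5)/5-.5+[225,165]
mask=(g>150).astype(np.uint8)
cs,_=cv2.findContours(mask[180:245,295:362],cv2.RETR_EXTERNAL,cv2.CHAIN_APPROX_NONE,offset=(295,180))
c=max(cs,key=cv2.contourArea); print(cv2.minAreaRect(c),cv2.contourArea(c))
def rep(name,P,z):
    W=ray("top",toP(P),z); print(name,W[:,:2].round(4).tolist(),'mid',W.mean(0).round(4),'sides',[round(np.linalg.norm(W[i]-W[i-1]),4) for i in range(4)]); return W
s=rep("sled",[(387,193),(658,181),(661,302),(391,313)],.048)
nose=(s[0]+s[3])/2; tail=(s[1]+s[2])/2; d=nose-tail; print("sled yaw",np.degrees(np.arctan2(d[1],d[0])),nose,tail)
h=rep("head",[(42,162),(190,157),(199,357),(53,365)],.058)
hm=(h[0]+h[3])/2;hf=(h[1]+h[2])/2;print("headface",hf,'yaw',np.degrees(np.arctan2(*(hm-hf)[[1,0]])))
b=rep("base tail corners (tail edge rails z.037)",[(705,147),(713,347),(195,160),(200,355)],.012)
sc=rep("screws",[(692,157),(701,334),(222,355),(214,178)],.012)
d=(sc[2]+sc[3]-sc[0]-sc[1])/2;print("screw yaw",np.degrees(np.arctan2(d[1],d[0])))
bar=rep("bar",[(317,178),(297,180),(307,332),(329,330)],.054)
print("bar front",(bar[0]+bar[3])/2)
```

```text
((329.32470703125, 213.81788635253906), (24.97170639038086, 53.938880920410156), 87.27368927001953) 1265.5
sled [[0.5967, -0.0097], [0.6021, -0.1437], [0.5421, -0.1445], [0.5373, -0.0114]] mid [ 0.5695 -0.0773  0.048 ] sides [np.float64(0.0594), np.float64(0.1341), np.float64(0.06), np.float64(0.1332)]
sled yaw 92.1886163182269 [ 0.56698119 -0.01053202  0.048     ] [ 0.57208665 -0.1441227   0.048     ]
head [[0.6113, 0.1588], [0.6135, 0.0865], [0.5155, 0.0822], [0.512, 0.1531]] mid [0.5631 0.1202 0.058 ] sides [np.float64(0.0995), np.float64(0.0722), np.float64(0.0981), np.float64(0.071)]
headface [0.56449741 0.08437571 0.058     ] yaw 92.28568233500911
base tail corners (tail edge rails z.037) [[0.6242, -0.172], [0.5219, -0.1748], [0.6185, 0.0879], [0.5192, 0.0854]] mid [ 0.571  -0.0434  0.012 ] sides [np.float64(0.278), np.float64(0.1023), np.float64(0.2798), np.float64(0.0994)]
screws [[0.6191, -0.1653], [0.5286, -0.1687], [0.5192, 0.0743], [0.6093, 0.0782]] mid [ 0.569  -0.0454  0.012 ] sides [np.float64(0.2437), np.float64(0.0906), np.float64(0.2432), np.float64(0.0902)]
screw yaw 92.26464803923056
bar [[0.6035, 0.0246], [0.6025, 0.0344], [0.5277, 0.0298], [0.5286, 0.019]] mid [0.5656 0.027  0.054 ] sides [np.float64(0.075), np.float64(0.0099), np.float64(0.075), np.float64(0.0108)]
bar front [0.56604531 0.0218115  0.054     ]
```

Station yaw is about 92.3°, and the head face, bar and base end agree with the given sizes. Before the first move I check clearance near the start pose, since the hotplate looks close.

Run:
```python
from h import *
print("tcp in side/top",proj("side",[[.254,.679,.231],[.254,.679,.33]]),proj("top",[[.254,.679,.231]]))
print("hotplate base side",ray("side",[[210,122],[266,130],[203,85]],0.0).round(3), "beaker on it",ray("side",[[228,95]],.1).round(3))
print("washb",ray("side",[[228,168]],0).round(3),"flask",ray("side",[[380,185]],0).round(3),"amber",ray("side",[[305,112],[449,312]],0).round(3))
cv2.imwrite("pics/w0.png",eyes.grab_frame("wrist")[:,:,::-1]); print(eyes.camera_model("wrist"))
```

```text
tcp in side/top [[189.73863289  53.30399156]
 [184.54699066  21.09282855]] [[-37.55152151 361.45660476]]
hotplate base side [[0.284 0.659 0.   ]
 [0.456 0.574 0.   ]
 [0.277 0.908 0.   ]] beaker on it [[0.351 0.642 0.1  ]]
washb [[0.318 0.396 0.   ]] flask [[0.735 0.226 0.   ]] amber [[ 0.598  0.655  0.   ]
 [ 0.761 -0.257  0.   ]]
{'camera_matrix': array([[386.92423075,   0.        , 321.07452744],
       [  0.        , 386.92423075, 246.02417995],
       [  0.        ,   0.        ,   1.        ]]), 'origin': array([0.18830024, 0.70321297, 0.37265795]), 'attitude': array([1.64063265e+02, 1.09401668e-01, 6.94827245e+01])}
```

View pics/w0.png

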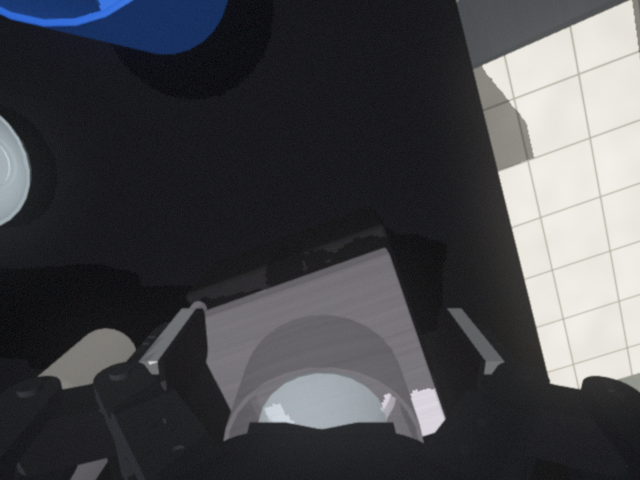

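The wrist view shows the gripper beside a flask on a hotplate at about (325,400), which is on the +x side, so I leave along −y first.

Emit:
jog_arm(
  series=[
    [0.35, 0, -0.93, 0, 0, 0],
    [0.35, 0, -0.93, 0, 0, 0],
    [0.35, 0, -0.93, 0, 0, 0],
    [0.35, 0, -0.93, 0, 0, 0],
    [0.35, 0, -0.93, 0, 0, 0],
    [0.35, 0, -0.93, 0, 0, 0],
    [0.6, 0, -0.8, 0, -0.0633, 0],
    [0.6, 0, -0.8, 0, -0.0633, 0],
    [0.6, 0, -0.8, 0, -0.0633, 0],
    [0.6, 0, -0.8, 0, -0.0633, 0],
    [0.38, 0, -0.9, 0, 0, 0],
    [0.38, 0, -0.9, 0, 0, 0],
    [0.38, 0, -0.9, 0, 0, 0],
    [0.38, 0, -0.9, 0, 0, 0],
    [0.38, 0, -0.9, 0, 0, 0],
    [0.38, 0, -0.9, 0, 0, 0],
    [0.38, 0, -0.9, 0, 0, 0],
    [0.38, 0, -0.9, 0, 0, 0],
    [0.38, 0, -0.9, 0, 0, 0],
    [0.38, 0, -0.9, 0, 0, 0],
  ],
  fingers=1,
  grip_force=80,
)

```text
t: 1.82
eef_pos: [0.3711, 0.3099, 0.2312]
tool_rot: [-90.0, 0.0, 2.3]
wrist_force: [-0.2, 0.5, 0.5]
width: -0.0
```

Emit:
jog_arm(
  series=[
    [0.42, 0, -1, 0, 0, 0],
    [0.42, 0, -1, 0, 0, 0],
    [0.42, 0, -1, 0, 0, 0],
    [0.42, 0, -1, 0, 0, 0],
    [0.42, 0, -1, 0, 0, 0],
    [0.42, 0, -1, 0, 0, 0],
    [0.42, 0, -1, 0, 0, 0],
    [0.42, 0, -1, 0, 0, 0],
    [0.42, 0, -1, 0, 0, 0],
    [0.42, 0, -1, 0, 0, 0],
    [0.42, 0, -1, 0, 0, 0],
    [0.42, 0, -1, 0, 0, 0],
    [0.42, 0, -1, 0, 0, 0],
    [0.42, 0, -1, 0, 0, 0],
    [0.42, 0, -1, 0, 0, 0],
    [0.42, 0.6, -1, 0, 0, 0],
    [0.42, 0.6, -1, 0, 0, 0],
    [0.42, 0.6, -1, 0, 0, 0],
    [0.42, 0.6, -1, 0, 0, 0],
    [0.42, 0.6, -1, 0, 0, 0],
  ],
)

```text
t: 3.48
eef_pos: [0.5549, -0.083, 0.1706]
tool_rot: [-90.0, 0.0, 2.3]
wrist_force: [0.7, -0.3, 0.3]
width: 0.0001
```

Emit:
jog_arm(
  series=[
    [0.24, 0, -0.6, 0, 0, 0],
    [0.24, 0, -0.6, 0, 0, 0],
    [0.25, 0.5, -0.6, 0, 0, 0],
    [0, 0.8, 0, 0, 0, 0],
    [0, 0.8, 0, 0, 0, 0],
    [0, 0.8, 0, 0, 0, 0],
    [0, 0.8, 0, 0, 0, 0],
    [0, 0.8, 0, 0, 0, 0],
    [0, 0.5, 0, 0, 0, 0],
    [0, 0, 0, 0, 0, 0],
    [0, 0, 0, 0, 0, 0],
  ],
)

```text
t: 4.4
eef_pos: [0.5707, -0.1172, 0.0712]
tool_rot: [-90.0, 0.0, 2.3]
wrist_force: [0.2, -1.0, 0.3]
width: -0.0
```

Run:
```python
from h import *
m=eyes.camera_model("wrist"); w=eyes.grab_frame("wrist")[:,:,::-1]; s=eyes.grab_frame("side")[:,:,::-1]; t=eyes.grab_frame("top")[:,:,::-1]
a=cv2.resize(s[170:310,270:410],(400,400),interpolation=2); b=cv2.resize(t[165:275,260:400],(400,314),interpolation=2)
im=np.zeros((600,800,3),np.uint8); im[:400,:400]=a; im[:314,400:]=b; im[314:,400:]=cv2.resize(w,(400,286))
cv2.imwrite("pics/v1.png",im); o=env.get_obs(); print(o["t"],o["eef_pos"],m)
```

```text
4.55 [ 0.57128798 -0.11751027  0.07227982] {'camera_matrix': array([[386.92423075,   0.        , 321.07452744],
       [  0.        , 386.92423075, 246.02417995],
       [  0.        ,   0.        ,   1.        ]]), 'origin': array([ 0.50088652, -0.12004913,  0.21333887]), 'attitude': array([1.64119414e+02, 4.90974147e-02, 9.22917770e+01])}
```

View pics/v1.png

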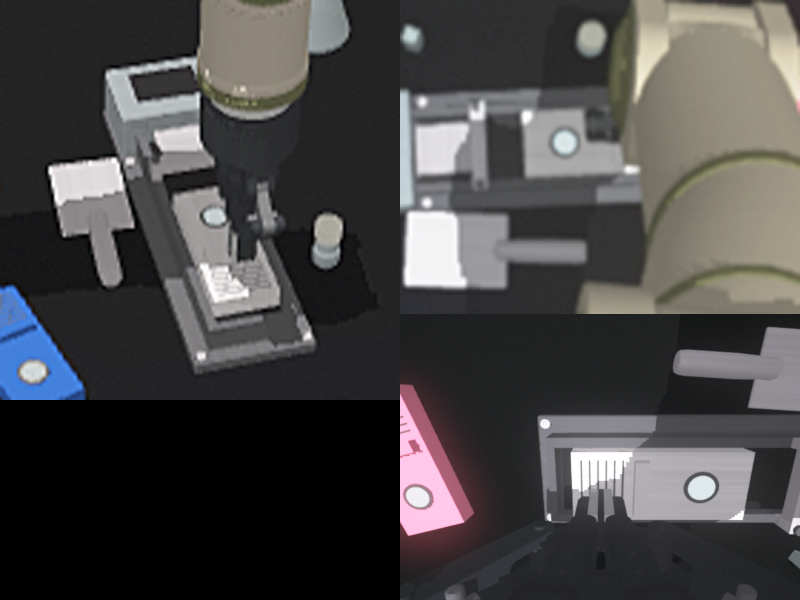

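The side, top and wrist insets show the shut fingers over the lined thumb area, a few mm behind the rib (wrist inset: fingers x 582–622, rib at about 635). They are centred on the sled. Pressing down now.

Emit:
jog_arm(
  series=[
    [0, 0.3, 0, 0, 0, 0],
    [0, 0.3, 0, 0, 0, 0],
    [0, 0.3, 0, 0, 0, 0],
    [0, 0.15, 0, 0, 0, 0],
    [0, 0.1, 0, 0, 0, 0],
    [0, 0.1, 0, 0, 0, 0],
    [0, 0.1, 0, 0, 0, 0],
    [0, 0.1, 0, 0, 0, 0],
    [0, 0, 0, 0, 0, 0],
  ],
)

```text
t: 5.3
eef_pos: [0.5703, -0.1174, 0.0423]
tool_rot: [-90.0, 0.0, 2.3]
wrist_force: [-1.8, 0.3, 7.5]
width: -0.0005
```

Emit:
jog_arm(
  series=[
    [0, 0.1, 0, 0, 0, 0],
    [0, 0.05, 0, 0, 0, 0],
    [0, 0.05, 0, 0, 0, 0],
    [0, 0, 0, 0, 0, 0],
    [0, 0, 0, 0, 0, 0],
  ],
)

```text
t: 5.72
eef_pos: [0.5704, -0.1174, 0.0398]
tool_rot: [-90.0, -0.0, 2.3]
wrist_force: [-5.9, 1.8, 20.9]
width: 0.0001
```

Emit:
jog_arm(
  series=[
    [0, 0.05, 0, 0, 0, 0],
    [0, 0, 0, 0, 0, 0],
    [0, 0, 0, 0, 0, 0],
  ],
)

```text
t: 5.97
eef_pos: [0.5704, -0.1174, 0.0396]
tool_rot: [-90.0, -0.0, 2.3]
wrist_force: [-7.6, 1.9, 32.7]
width: 0.0
```

Emit:
jog_arm(
  series=[
    [-0.02, 0, 0.08, 0, 0, 0],
    [0, 0, 0.1, 0, 0, 0],
    [0, 0, 0.1, 0, 0, 0],
    [0, 0, 0.1, 0, 0, 0],
    [0, 0, 0.1, 0, 0, 0],
    [0, 0, 0.1, 0, 0, 0],
    [0, 0, 0.1, 0, 0, 0],
    [0, 0, 0.1, 0, 0, 0],
  ],
)

```text
t: 6.63
eef_pos: [0.5712, -0.1087, 0.0398]
tool_rot: [-90.4, -0.3, 1.9]
wrist_force: [-2.3, -18.2, 23.4]
width: 0.0002
```

Run:
```python
from h import *
w=eyes.grab_frame("wrist")[:,:,::-1]; s=eyes.grab_frame("side")[:,:,::-1]
im=np.hstack([cv2.resize(s[170:310,270:410],(400,400),interpolation=2),cv2.resize(w[120:440,180:500],(400,400))])
cv2.imwrite("pics/v2.png",im); o=env.get_obs(); print(o["t"],o["eef_pos"],o["wrist_force"])
```

```text
6.7333 [ 0.57128084 -0.10801741  0.03979662] [ -3.71930357 -18.09779667  25.17347204]
```

View pics/v2.png

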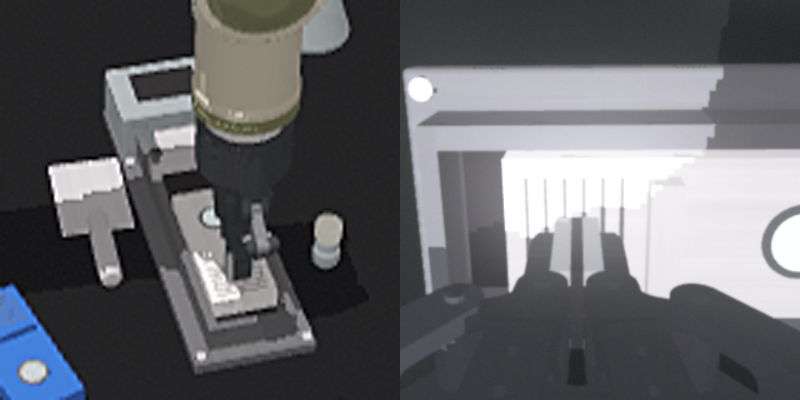

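Run:
```python
from h import *
print(ray("wrist",[[262,270],[380,270],[302,300],[340,300]],0.040).round(4))
```

```text
[[ 0.5523 -0.1318  0.04  ]
 [ 0.5506 -0.086   0.04  ]
 [ 0.5644 -0.116   0.04  ]
 [ 0.5638 -0.1009  0.04  ]]
```

The wrist ray-cast puts the sled's tail at y=−0.132 and its rib at −0.086. It has moved about 10 mm with the fingers while pressed, so I continue.

Emit:
jog_arm(
  series=[
    [0, 0.01, 0.12, 0, 0, 0],
    [0, 0, 0.12, 0, 0, 0],
    [0, 0, 0.12, 0, 0, 0],
    [0, 0, 0.12, 0, 0, 0],
    [0, 0, 0.12, 0, 0, 0],
    [0, 0, 0.12, 0, 0, 0],
    [0, 0, 0.12, 0, 0, 0],
    [0, 0, 0.12, 0, 0, 0],
    [0, 0, 0.12, 0, 0, 0],
    [0, 0, 0.12, 0, 0, 0],
  ],
)

```text
t: 7.57
eef_pos: [0.5714, -0.0847, 0.0399]
tool_rot: [-90.4, -0.4, 1.9]
wrist_force: [-1.3, -20.0, 26.3]
width: 0.0003
```

Emit:
jog_arm(
  series=[
    [-0.02, 0.01, 0.12, 0, 0, 0],
    [0, 0, 0.12, 0, 0, 0],
    [0, 0, 0.12, 0, 0, 0],
    [0, 0, 0.12, 0, 0, 0],
    [0, 0, 0.12, 0, 0, 0],
    [0, 0, 0.12, 0, 0, 0],
    [0, 0, 0.12, 0, 0, 0],
    [0, 0, 0.12, 0, 0, 0],
  ],
)

```text
t: 8.23
eef_pos: [0.5706, -0.0659, 0.0399]
tool_rot: [-90.4, -0.4, 1.9]
wrist_force: [-0.3, -21.8, 28.2]
width: 0.0003
```

Run:
```python
from h import *
w=eyes.grab_frame("wrist")[:,:,::-1]; s=eyes.grab_frame("side")[:,:,::-1]
im=np.hstack([cv2.resize(s[170:310,270:410],(400,400),interpolation=2),cv2.resize(w[120:440,180:500],(400,400))])
cv2.imwrite("pics/v3.png",im); o=env.get_obs(); print(o["t"],o["eef_pos"],o["wrist_force"],o["tool_rot"])
print(ray("wrist",[[262,270],[380,270]],0.040).round(4))
```

```text
8.3333 [ 0.5705987  -0.06531756  0.03992823] [ -1.05303439 -19.39781876  29.37250687] [-90.37497509  -0.42558649   1.9421445 ]
[[ 0.5516 -0.0891  0.04  ]
 [ 0.55   -0.0433  0.04  ]]
```

View pics/v3.png

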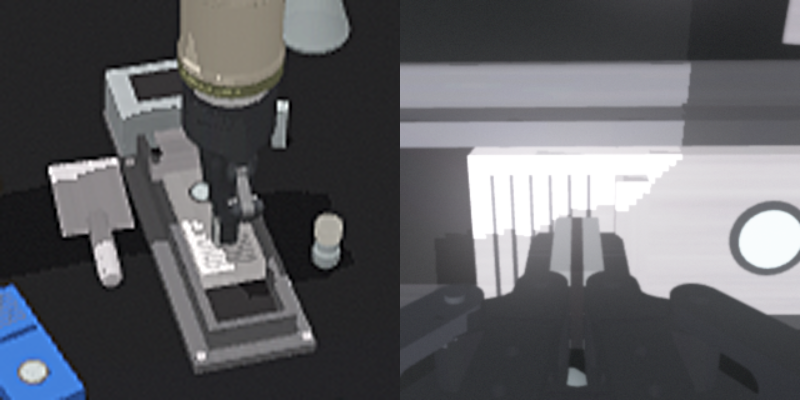

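Sled tail is at crop x≈470 and rib at ≈615, with the finger front at 600. The sled is at about 43 mm of 97 mm, its nose is already under the bar, and the fingers have slid to about 5 mm from the rib. I continue.

Emit:
jog_arm(
  series=[
    [0, 0, 0.12, 0, 0, 0],
    [0, 0, 0.12, 0, 0, 0],
    [0, 0, 0.12, 0, 0, 0],
    [0, 0, 0.12, 0, 0, 0],
    [0, 0, 0.12, 0, 0, 0],
    [0, 0, 0.12, 0, 0, 0],
    [0, 0, 0.12, 0, 0, 0],
    [0, 0, 0.12, 0, 0, 0],
    [0, 0, 0.12, 0, 0, 0],
    [0, 0, 0.12, 0, 0, 0],
  ],
)

```text
t: 9.17
eef_pos: [0.5697, -0.042, 0.0399]
tool_rot: [-90.4, -0.4, 1.9]
wrist_force: [-0.5, -22.6, 30.7]
width: 0.0002
```

Emit:
jog_arm(
  series=[
    [0, 0, 0.12, 0, 0, 0],
    [0, 0, 0.12, 0, 0, 0],
    [0, 0, 0.12, 0, 0, 0],
    [0, 0, 0.12, 0, 0, 0],
    [0, 0, 0.12, 0, 0, 0],
    [0, 0, 0.12, 0, 0, 0],
    [0, 0, 0.12, 0, 0, 0],
    [0, 0, 0.12, 0, 0, 0],
    [0, 0, 0.12, 0, 0, 0],
  ],
)

```text
t: 9.92
eef_pos: [0.5689, -0.0224, 0.0399]
tool_rot: [-90.5, -0.4, 1.8]
wrist_force: [0.5, -27.5, 29.6]
width: -0.0002
```

Emit:
jog_arm(
  series=[
    [0, 0, 0.1, 0, 0, 0],
    [0, 0, 0.1, 0, 0, 0],
    [0, 0, 0.1, 0, 0, 0],
    [0, 0, 0.1, 0, 0, 0],
    [0, 0, 0.1, 0, 0, 0],
  ],
)

```text
t: 10.33
eef_pos: [0.5684, -0.012, 0.0399]
tool_rot: [-90.5, -0.4, 1.8]
wrist_force: [0.5, -27.4, 30.3]
width: 0.0002
```

Run:
```python
from h import *
w=eyes.grab_frame("wrist")[:,:,::-1]; s=eyes.grab_frame("side")[:,:,::-1]
im=np.hstack([cv2.resize(s[170:310,270:410],(400,400),interpolation=2),cv2.resize(w[120:440,180:500],(400,400))])
cv2.imwrite("pics/v4.png",im); o=env.get_obs(); print(o["t"],o["eef_pos"],o["wrist_force"],o["tool_rot"])
print(ray("wrist",[[236,270],[262,270],[340,270],[380,270]],0.040).round(4))
```

```text
10.4333 [ 0.56839043 -0.01146642  0.03986991] [  0.53966703 -24.60058462  29.78615068] [-90.43314629  -0.39833231   1.83197868]
[[ 0.5497 -0.0453  0.04  ]
 [ 0.5494 -0.0352  0.04  ]
 [ 0.5483 -0.0049  0.04  ]
 [ 0.5478  0.0106  0.04  ]]
```

View pics/v4.png

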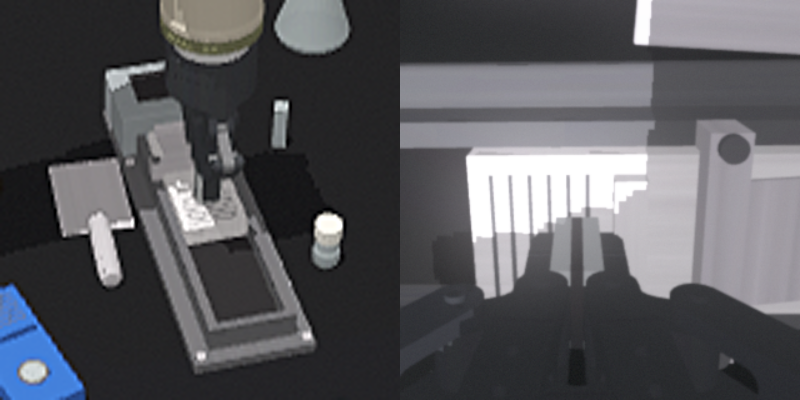

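Emit:
jog_arm(
  series=[
    [0, 0, 0.07, 0, 0, 0],
    [0, 0, 0.07, 0, 0, 0],
    [0, 0, 0.07, 0, 0, 0],
  ],
)

```text
t: 10.68
eef_pos: [0.5682, -0.0082, 0.0398]
tool_rot: [-90.5, -0.4, 1.8]
wrist_force: [1.2, -33.5, 30.0]
width: -0.0003
```

Emit:
jog_arm(
  series=[
    [0, 0, 0.07, 0, 0, 0],
    [0, 0, 0.07, 0, 0, 0],
    [0, 0, 0.07, 0, 0, 0],
  ],
)

```text
t: 10.93
eef_pos: [0.5682, -0.0079, 0.0399]
tool_rot: [-90.7, -0.4, 1.6]
wrist_force: [2.2, -44.1, 28.2]
width: -0.0004
```

The TCP stopped at y=−0.0079 while the force rose to 44 N. That is where home was expected (about −0.008). I now ease off the push while still pressing.

Emit:
jog_arm(
  series=[
    [0, 0, -0.1, 0, 0, 0],
    [0, 0, -0.1, 0, 0, 0],
    [0, 0, -0.1, 0, 0, 0],
    [0, 0, -0.1, 0, 0, 0],
    [0, 0, -0.1, 0, 0, 0],
    [0, 0, 0, 0, 0, 0],
  ],
)

```text
t: 11.43
eef_pos: [0.5682, -0.0085, 0.0398]
tool_rot: [-90.2, -0.4, 2.1]
wrist_force: [-1.6, -12.1, 30.8]
width: 0.0002
```

Emit:
jog_arm(
  series=[
    [0, 0, -0.08, 0, 0, 0],
    [0, 0, 0, 0, 0, 0],
    [0, -0.1, 0, 0, 0, 0],
    [0, -0.1, 0, 0, 0, 0],
    [0, -0.1, 0, 0, 0, 0],
    [0, 0, 0, 0, 0, 0],
  ],
)

```text
t: 11.93
eef_pos: [0.5658, -0.0066, 0.0433]
tool_rot: [-90.0, -0.1, 2.3]
wrist_force: [0.4, -2.9, 4.4]
width: 0.0002
```

Emit:
jog_arm(
  series=[
    [0, -0.08, 0, 0, 0, 0],
    [0, -0.1, -0.05, 0, 0, 0],
    [0, -0.2, -0.1, 0, 0, 0],
    [0, -0.5, -0.1, 0, 0, 0],
    [0, -0.8, 0, 0, 0, 0],
    [0, -1, 0, 0, 0, 0],
    [0, -1, 0, 0, 0, 0],
    [0, -1, 0, 0, 0, 0],
    [0, -1, -0.5, 0, 0, 0],
    [0, -1, -1, 0, 0, 0],
    [0, 0, -1, 0, 0, 0],
    [0, 0, -1, 0, 0, 0],
    [0, 0, -1, 0, 0, 0],
    [0, 0, 0, 0, 0, 0],
  ],
)

```text
t: 13.1
eef_pos: [0.5688, -0.1061, 0.1776]
tool_rot: [-90.1, -0.0, 2.0]
wrist_force: [0.3, -0.5, -0.1]
width: 0.0002
```

Run:
```python
from h import *
w=eyes.grab_frame("wrist")[:,:,::-1]; s=eyes.grab_frame("side")[:,:,::-1]; t=eyes.grab_frame("top")[:,:,::-1]
cv2.imwrite("pics/w5full.png",w); cv2.imwrite("pics/top5.png",t)
im=np.zeros((600,800,3),np.uint8); im[:400,:400]=cv2.resize(s[170:310,270:410],(400,400),interpolation=2)
im[:300,400:]=cv2.resize(t[165:275,225:372],(400,300),interpolation=2); im[300:,400:]=cv2.resize(w,(400,300))
cv2.imwrite("pics/v5.png",im); o=env.get_obs(); print(o["t"],o["eef_pos"],o["wrist_force"],o["tool_rot"])
```

```text
13.25 [ 0.56903057 -0.10106302  0.17691134] [-1.39771937 -0.00682429  0.39552235] [-8.99785999e+01 -7.55647936e-03  2.27188833e+00]
```

View pics/v5.png

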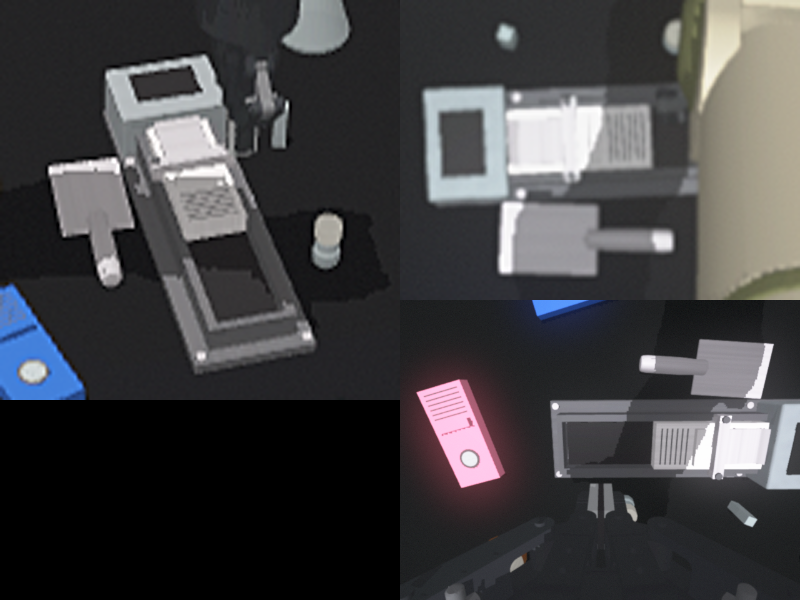

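All three insets show the sled under the bar and leaf, its tail at top inset (652,135) and wrist inset (653,445). Spatula, vial and blank are standing as before. I quantify the tail position.

Run:
```python
from h import *
g=cv2.imread("pics/top5.png",0); r=g[208:222,300:345].mean(0); print(r.round().astype(int))
w=cv2.imread("pics/w5full.png",0)[215:250,380:440].mean(0); print(w.round().astype(int))
m=eyes.camera_model("wrist")
for z in(.040,.043): print(ray("top",[[317.0,214.5]],z).round(4),ray("wrist",[[404.8,232]],z,m).round(4))
# same edges in wrist: base rear end, screws
print("wrist screws rear",ray("wrist",[[(556-400)/.625,(407-300)/.625],[(558-400)/.625,(474-300)/.625]],.012,m).round(4))
```

```text
[167 154 144 156 141 156 150 149 158 142 158 145 153 156 143 168 163 101
  58  56  58  59  60  59  58  58  58  60  62  59  64  89 110 117 120 116
 115 120 124 128 130 133 135 138 141]
[ 39  39  39  39  40  40  40  40  40  40  40  41  41  41  41  41  41  42
  42  42  42  46  69 107 134 141 142 147 159 171 176 176 176 177 176 171
 150 119 117 147 170 176 176 172 153 124 118 143 168 176 177 172 156 129
 120 139 165 176 177 173]
[[ 0.5693 -0.0468  0.04  ]] [[ 0.5654 -0.0393  0.04  ]]
[[ 0.569  -0.0467  0.043 ]] [[ 0.5647 -0.04    0.043 ]]
wrist screws rear [[ 0.5281 -0.1589  0.012 ]
 [ 0.6174 -0.1572  0.012 ]]
```

The tail edge measures y≈−0.0467 and home is about −0.0455, which is within the calibration error. To confirm, I take a closer wrist look at the nose and the rib-to-bar gap.

Emit:
jog_arm(
  series=[
    [0, 0, 1, 0, 0, 0],
    [0, 0, 1, 0, 0, 0],
    [0, 0, 1, 0, 0, 0],
    [0, 0, 1, 0, 0, 0],
    [0, 0, 1, 0, 0, 0],
    [0, 0, 0.8, 0, 0, 0],
    [0, 0, 0, 0, 0, 0],
    [0, 0, 0, 0, 0, 0],
    [0, 0, 0, 0, 0, 0],
    [0, 0, 0, 0, 0, 0],
  ],
)

```text
t: 14.08
eef_pos: [0.5645, 0.0138, 0.1766]
tool_rot: [-90.0, 0.0, 2.2]
wrist_force: [0.5, 0.7, -0.6]
width: -0.0003
```

Run:
```python
from h import *
m=eyes.camera_model("wrist"); w=eyes.grab_frame("wrist")[:,:,::-1]
cv2.imwrite("pics/w6full.png",w); cv2.imwrite("pics/w6.png",cv2.resize(w[140:300,200:440],None,fx=3.33,fy=3.33,interpolation=2))
import pickle; pickle.dump(m,open("m6.pkl","wb")); o=env.get_obs(); print(o["t"],o["eef_pos"],m["origin"],m["attitude"])
```

```text
14.1333 [0.56454222 0.013662   0.17654571] [0.49463569 0.01115921 0.31862972] [1.64093109e+02 8.54213156e-02 9.22209095e+01]
```

View pics/w6.png

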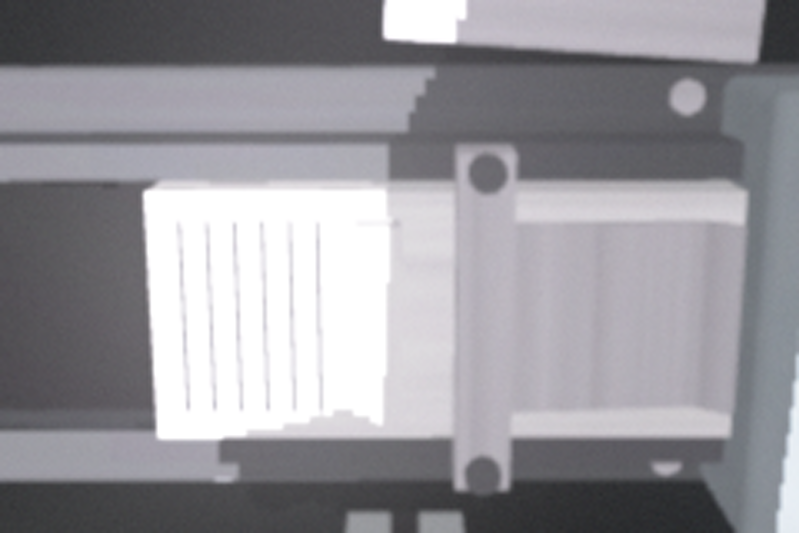

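The close view shows the sled's nose strips running to the reader head face at crop x≈745, level with the rail ends at 743, with no dark gap. The leaf lies on top of the sled. The gripper is clear, so I hand in.

```bash
python3 -c "
from bench import env
o=env.get_obs(); print(o['t'],o['wrist_force']); print(env.job_done())"
```

```text
14.1333 [-0.42226881  0.16774263 -0.0466114 ]
the job is handed in; nothing more can be done
None
```

The sled is home against the reader head, and I handed the job in at 14.1 s with the gripper clear above the station.

**What I did:** With shut fingertips I pressed the sled and bed onto the hard stop with about 30 N. Still pressing, I slid the sled roughly 97 mm under the clamp bar and leaf spring. The tip stopped at y = −0.008, where home was expected, and the push force rose to 44 N. I then eased off the push, released and moved clear.

**Last checks:**
- **Nose:** The final close view shows it flush with the head face, with no visible gap.
- **Tail:** It measured about 1 mm short of the home estimate. That is within the camera calibration error of about 2 mm.
- **Surroundings:** Spatula, vial and blank looked undisturbed in the views after the push. I did not re-check the farther glassware; no move went near it except the start beside the hotplate flask.
- **Contact:** The wrist force read about zero at hand-in.

No check failed. The fingers slid about 10 mm on the thumb area before they took up the push at the rib.

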